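Uncover and press the furnace start button

ROBOT

A 7-joint arm with a two-finger parallel gripper is mounted at the origin on the work surface. World frame = base frame: x ahead of the robot, y to its left, z up, the work surface at z = 0. Lengths are in mm, angles in rad, forces in N, time in s.
With the tool pointing down it reaches from about 425 to 925 mm from the base axis. Payload 6.8 kg.
Tool frame: the origin (TCP) lies midway between the tips of the shut fingers; the grasp point (between the pads) lies 19 mm behind it; z points along the fingers, y is the direction in which the jaws open and shut (so a half turn about z gives the same grasp; the last joint's range is limited). The gripper opens to 88 mm and grips with 3 to 60 N. Pads are 20 mm wide; open, the fingers measure 115 mm over their backs; the gripper's body (75 mm by 178 mm) begins 61 mm behind the grasp point.
Start: joints at [1.12, 0.477, 0.022, 1.555, -0.011, 1.109, -0.083], TCP at [226.894, -635.741, 222.664] pointing down, gripper open.
Joint ranges: [-2.96, 2.96], [-0.34, 2.1], [-1.41, 1.46], [0.24, 2.44], [-1.37, 4.51], [0.17, 1.92], [-2.96, 2.96]. Speed limits (rad/s): [2.39, 2.39, 3.14, 3.14, 3.14, 3.14, 3.14].

INTERFACE

Orientations are given as a unit quaternion [w, x, y, z].
In Python, from station import * gives the robot as it stands.
- The arm moves only by the shell command python3 -m handwheel 'ROWS' [FORCE]. ROWS is JSON, a list of rows, each a list of 5 numbers: the closure in counts, from 0 (fully open) to 255 (shut), then the shift along the tool's x, y, z in m, then the turn about the tool's z in degrees. A call has 1 to 10 rows; each row shifts and turns the commanded pose from where the row before left it, along the tool's axes as they then stand; what a row does not reach is not made up. A row lasts 1/10 s, in which the tool goes at most 50 mm and 8.59 degrees, less where a joint would pass 70% of its speed; a pose out of reach is approached as far as the arm can. A call with a gripper value outside its range is refused whole. The fingers move at their own pace and stop on an object; FORCE is the grip in N (left out, the last holds). Time passes only in rows, so rows that do not move let the fingers close. It gives the time, the measured TCP pose, the force and the opening at its end, in the units of the state.
- get_state(): the state, without advancing time (a new reading comes with each control period).
- camera(name): name is "side" or "top"; returns the picture (400x640x3 uint8, blue, green, red); there is no depth.
- camera_model(name): a dict with "intrinsics" (3x3 intrinsics, pixels), "R" (3x3) and "t" (3): a world point X has camera coordinates R X + t. Camera axes: x right, y down, z forward; pixel columns grow to the right and rows downward; lengths in mm; the calibration is good to about 2 mm. A picture is of the moment at which its call begins. camera_model takes no time and is no camera call.
- sign_off(): hands the job in, once; it reports no verdict.
The state is a dict: "clock": time; "joint_pos": joint angles; "qvel": joint speeds; "effort": joint torques, N m; "ee_pos": TCP position; "eef_rot": TCP orientation; "wrist_force": force on the tool from outside, world axes, zero at the start; "wrist_torque": the same for the moment, N m; "width": finger opening in mm.
Only numpy, scipy, OpenCV 4.12 (cv2) and the standard library are available. Lean on these libraries where they do the work, as an engineer would, in place of code of your own. Each camera call takes 0.05 s, during which the arm holds its last target.

TASK

Start the furnace: with the fingertips gently push the dust cover by its green ridge all the way along its rails, off the green button, then gently press the green button all the way down and let it come back up. Leave the cover open, do not press the red or yellow button, do not grasp or lift anything, leave the four loose things (crucible, steel test block, spray can, wooden block) where they stand, and withdraw clear of everything.

Things in the scene. Friction and masses are not known exactly. Their poses are not given: they have to be found in the camera images.
- console: Grey metal console fixed to the bench, 240 mm (x) by 340 mm (y) by 50 mm high, origin at the centre of its underside, its x axis pointing away from the robot (to within about 20 degrees). On its top stand three control units side by side along its y axis, 105 mm apart, in any order; all are turned as the console is.
- start_unit: The fixed unit with the green button and the dust cover. Origin on the console's top (50 mm above the bench) directly under the button's centre; x is the direction in which the cover slides open, z up. Two aluminium rails 14 mm high, 67 mm between centres, run along x from 45 mm before to 120 mm beyond the origin.
- green_top (a point): Centre of the top of the green start button, a round cap of 34 mm diameter, 24 mm above the console's top when up (10 mm above the rails). The cover's roof hides it from above while the cover is shut.
- green (a joint): Travel of the green button in m: 0 up, 0.008 fully down. Spring return, 2 N to start and about 5 N fully down.
- cover_push (a point): Centre of the upright near face of the cover's green ridge, the face to push; moves with the cover. The face looks along minus x of start_unit, is 66 mm wide and rises from 28 to 60 mm above the console's top; this point is 46 mm above the console's top. With the cover shut it lies 35 mm before the button's centre, and fully open 45 mm beyond it.
- cover (a joint): Slide of the dust cover in m along plus x of start_unit: 0 shut, 0.080 fully open (starts at 0 to 0.010). The cover is an aluminium roof 70 mm long (x) and 70 mm wide, 28 mm above the console's top, with the green ridge along its near end, sloping back behind the ridge. It slides with about 2 N of friction and stays where it is left.
- red_top (a point): Centre of the top of the red button, 34 mm diameter, 24 mm above the console's top, uncovered. Not to be pressed.
- red (a joint): Travel of the red button in m: 0 up, 0.008 fully down; spring return like the green one.
- yellow_top (a point): Centre of the top of the yellow button, 34 mm diameter, 24 mm above the console's top, uncovered. Not to be pressed.
- yellow (a joint): Travel of the yellow button in m: 0 up, 0.008 fully down; spring return like the green one.
- crucible: Loose white ceramic cup, 48 mm diameter, 42 mm high, standing on the console 80 to 115 mm beyond the yellow button; origin at the centre of its underside, z up.
- test_block: Loose steel disc, 42 mm diameter, 18 mm high, lying on the console 80 to 115 mm beyond the red button; origin at the centre of its underside, z up.
- spray_can: Loose spray can, grey metal with a blue band, 54 mm diameter, 160 mm high, standing on the bench to the right (console's minus y) of the console; origin at the centre of its underside, z up.
- brick: Loose wooden block, 110 by 55 by 32 mm high, lying on the bench to the left (plus y) of the console; origin at the centre of its underside, z up.
Things that resemble listed ones, but are neither listed nor needed, are in the scene too. Of the things shaped like the brick, the wooden one is meant.

How it is judged:
By the outcome, as a careful person would: the job done as asked, in the order asked, and still so for the second after the job is handed in, with the robot touching nothing.
It also fails if it takes over 51 s, if anything falls off the work surface, if the arm or the gripper's body presses on something with over 40 N, if the wrist force passes 120 N, or if a joint passes its speed limit or range.

## Working session

There is one attempt and no reset: what is moved stays moved. The work goes in short steps, Python scripts to look and compute and a shell command to move; the robot and the scene stay as the last step left them, time stands still between calls to the robot, and variables do not carry over. Pictures are saved under pics/ and viewed, and the job is handed in when it is done.

```bash
mkdir -p pics; ls; python3 - <<'E'
from station import *
import cv2
for n in("top","side"):
    cv2.imwrite(f"pics/{n}0.png",camera(n)); print(n,camera_model(n))
print(get_state())
E
```

```text
pics
top {'intrinsics': array([[380.05544645,   0.        , 317.74640513],
       [  0.        , 380.05544645, 200.90841787],
       [  0.        ,   0.        ,   1.        ]]), 'R': array([[-0.13307918, -0.99109657, -0.00418605],
       [-0.96915974,  0.13101518, -0.2087209 ],
       [ 0.20741101, -0.02371945, -0.97796629]]), 't': array([ 167.4080149 ,  550.62381714, 1214.65239196])}
side {'intrinsics': array([[368.52538969,   0.        , 320.87244154],
       [  0.        , 368.52538969, 200.36146385],
       [  0.        ,   0.        ,   1.        ]]), 'R': array([[-0.88084776, -0.47332413, -0.00845562],
       [-0.26231037,  0.50286799, -0.82360006],
       [ 0.39408184, -0.72324827, -0.56710797]]), 't': array([547.11861125, 168.29963924, 811.8649451 ])}
{'clock': 0.1, 'joint_pos': array([ 1.11992457,  0.47771644,  0.02236769,  1.55632104, -0.01151111,
        1.10927154, -0.08310399]), 'qvel': array([-0.00224868, -0.00043255,  0.0015487 , -0.00169897,  0.00125065,
       -0.00036761,  0.00049032]), 'effort': array([ 5.23520052e-03, -5.84086490e+01,  1.54014051e+00, -2.73313236e+01,
       -5.42310497e-02,  1.30372061e-02,  1.40117669e-05]), 'ee_pos': array([ 226.67038175, -635.24861477,  221.79340294]), 'eef_rot': array([-7.70313747e-04,  9.85349968e-01,  1.70542693e-01, -1.92303495e-04]), 'wrist_force': array([-0.07723049, -0.0072277 , -0.99038337]), 'wrist_torque': array([ 0.048714  , -0.0052326 ,  0.02397159]), 'width': 87.97202854334361}
```

View pics/top0.png

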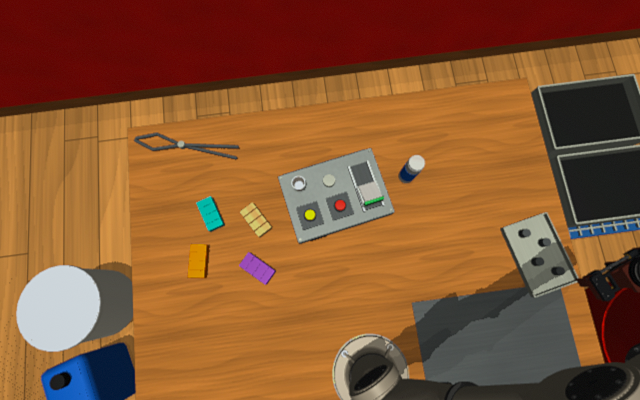

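View pics/side0.png

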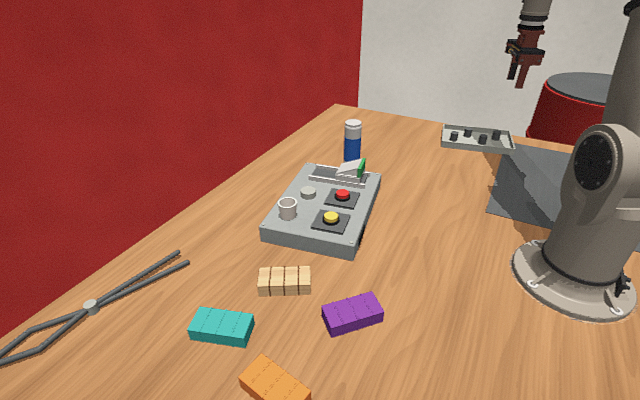

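```bash
python3 - <<'E'
import cv2
a=cv2.imread("pics/top0.png")[140:250,265:435]; cv2.imwrite("pics/topc.png",cv2.resize(a,None,fx=4.7,fy=4.7,interpolation=cv2.INTER_CUBIC))
a=cv2.imread("pics/side0.png")[110:260,250:400]; cv2.imwrite("pics/sidec.png",cv2.resize(a,None,fx=4,fy=4,interpolation=cv2.INTER_CUBIC))
E
```

```text
(no output)
```

View pics/topc.png

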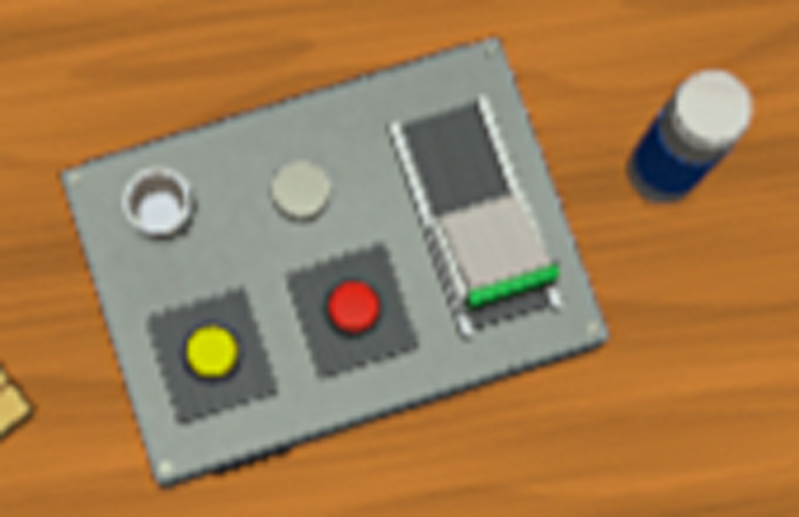

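View pics/sidec.png

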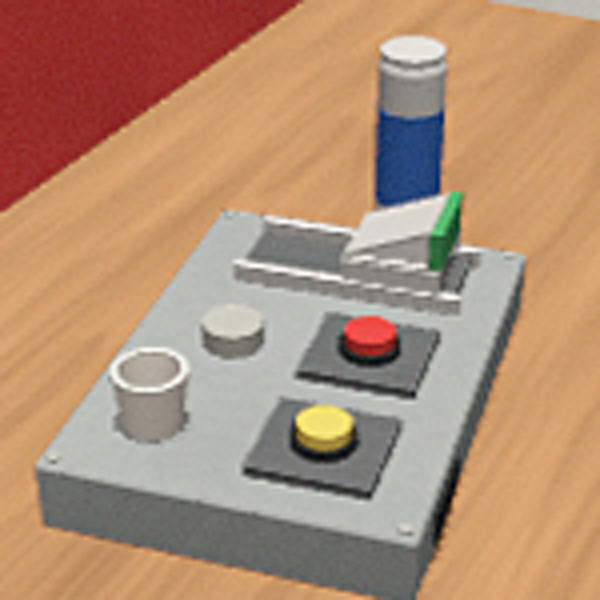

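```bash
cat > h.py <<'E'
import numpy as np
from station import *
def proj(n,X,M={}):
    if n not in M: M[n]=camera_model(n)
    m=M[n]; c=np.atleast_2d(X)@m["R"].T+m["t"]; p=c@m["intrinsics"].T
    return p[:,:2]/p[:,2:]
E
cat > fit.py <<'E'
from h import *
from scipy.optimize import least_squares
T=lambda u,v:(u/4.7+265-.4,v/4.7+140-.4)
S=lambda u,v:(u/4+250-.4,v/4+110-.4)
# console frame points: corners, red, yellow, rails ; xb = button row x
def pts(xb):
    return [("top",(120,170,50),T(62,172)),("top",(120,-170,50),T(498,38)),("top",(-120,-170,50),T(607,335)),("top",(-120,170,50),T(162,483)),
 ("top",(xb,0,74),T(353,306)),("top",(xb,105,74),T(211,350)),
 ("top",(xb+120,-105+33.5,64),T(397,124)),("top",(xb+120,-105-33.5,64),T(484,98)),("top",(xb-45,-105+33.5,64),T(464,330)),("top",(xb-45,-105-33.5,64),T(557,303)),
 ("side",(120,170,50),S(38,468)),("side",(120,-170,50),S(222,210)),("side",(-120,-170,50),S(525,257)),("side",(-120,170,50),S(418,545)),
 ("side",(xb,0,74),S(371,331)),("side",(xb,105,74),S(325,420)),
 ("side",(xb+120,-105+33.5,64),S(238,265)),("side",(xb-45,-105+33.5,64),S(458,300))]
def W(p,q):
    c,s=np.cos(q[2]),np.sin(q[2]); return np.array([q[0]+c*p[0]-s*p[1],q[1]+s*p[0]+c*p[1],p[2]])
def res(q):
    return np.concatenate([proj(n,W(p,q))[0]-np.array(u) for n,p,u in pts(q[3])])
r=least_squares(res,[600,100,0.1,-40],x_scale=[1,1,.01,1],loss="soft_l1")
q=r.x
if __name__=="__main__":
    print(q); print(r.fun.reshape(-1,2).round(1).tolist())
    a=W((q[3],-105,74),q); print("green",a,"deg",np.degrees(q[2]))
    # ridge top edge at cover d: face at x=-35+d ; top 110
    for d in (0,.005,.010):
        for y in(33,-33):
            p=W((q[3]-35+d*1000,-105+y,110),q); t=proj("top",p)[0]; s=proj("side",p)[0]
            print(d,y,((t+.4-[265,140])*4.7).round(),((s+.4-[250,110])*4).round())
    for y,n in((0,"red"),(105,"yel")): print(n,W((q[3],y,74),q))
    print("push",W((q[3]-35,-105,96),q))
E
python3 fit.py
```

```text
[ 5.87569881e+02  3.17189859e+01  1.81401854e-01 -4.48419685e+01]
[[-1.3, -0.1], [-0.4, -0.9], [0.5, 0.4], [-1.6, 0.4], [-0.3, -0.3], [-0.4, 0.1], [-1.3, -0.2], [-1.2, -0.6], [0.7, 1.3], [-0.1, 0.9], [-1.3, -1.0], [0.5, -1.0], [0.8, -1.5], [0.7, -0.5], [0.1, -0.9], [0.2, -0.3], [-0.6, -1.2], [0.8, -1.0]]
green [562.40659433 -79.64802499  74.        ] deg 10.39356060395966
0 33 [471. 310.] [451. 235.]
0 -33 [562. 280.] [471. 191.]
0.005 33 [468. 303.] [443. 234.]
0.005 -33 [559. 274.] [464. 190.]
0.01 33 [466. 296.] [436. 233.]
0.01 -33 [557. 267.] [457. 189.]
red [543.46369114  23.62910907  74.        ]
yel [524.52078795 126.90624312  74.        ]
push [527.98088298 -85.96232605  96.        ]
```

```bash
python3 - <<'E'
from fit import *
for cam in("top","side"):
    f=lambda q:np.concatenate([proj(n,W(p,q))[0]-np.array(u) for n,p,u in pts(q[3]) if n==cam])
    r=least_squares(f,q,x_scale=[1,1,.01,1]);print(cam,r.x,W((r.x[3],-105,74),r.x),r.fun.reshape(-1,2).round(1).tolist())
# both with per-camera small corrections
from scipy.spatial.transform import Rotation as R
M={n:camera_model(n) for n in("top","side")}
def pr(n,X,e):
    m=M[n];c=R.from_rotvec(e[:3]).as_matrix()@(m["R"]@X+m["t"])+e[3:];p=m["intrinsics"]@c;return p[:2]/p[2]
def g(v):
    q=v[:4];E={"top":v[4:10],"side":v[10:16]}
    return np.concatenate([(pr(n,W(p,q),E[n])-u)/.5 for n,p,u in pts(q[3])]+[E[n]/np.array([.003]*3+[2]*3) for n in E])
r=least_squares(g,np.r_[q,np.zeros(12)],x_scale=np.r_[1,1,.01,1,[.01]*3,[1]*3,[.01]*3,[1]*3],loss="soft_l1")
print(r.x.round(4),W((r.x[3],-105,74),r.x),(r.fun[:36]/2).reshape(-1,2).round(1).tolist())
E
```

```text
top [ 5.87123318e+02  2.97154130e+01  1.79760097e-01 -4.37480117e+01] [562.85355666 -81.4145434   74.        ] [[-0.7, -0.2], [0.2, -0.8], [1.1, 0.6], [-1.1, 0.4], [0.2, -0.5], [0.1, -0.2], [-0.7, -0.5], [-0.6, -0.8], [1.2, 1.1], [0.4, 0.7]]
side [ 5.86399305e+02  3.48895243e+01  1.83855874e-01 -4.48826562e+01] [561.46938774 -76.54634098  74.        ] [[-1.5, -0.0], [0.1, -0.5], [0.7, -1.0], [0.8, 0.5], [0.0, -0.2], [0.2, 0.6], [-0.9, -0.6], [0.7, -0.4]]
[ 5.904897e+02  2.733540e+01  1.821000e-01 -4.505280e+01 -2.000000e-03
 -1.200000e-03  7.000000e-04 -3.555000e-01  4.321000e-01  2.917900e+00
 -4.300000e-03 -3.000000e-04 -2.000000e-04  1.675000e-01  1.113800e+00
  1.247700e+00] [565.19586326 -84.0871111   74.        ] [[-0.6, -0.2], [-0.0, -0.9], [0.9, 0.3], [-0.9, 0.2], [0.3, -0.4], [0.3, -0.0], [-0.7, -0.2], [-0.7, -0.5], [1.2, 1.2], [0.4, 0.8], [-1.1, -0.3], [0.3, 0.2], [0.2, -0.4], [0.3, -0.0], [-0.2, 0.0], [0.0, 0.5], [-0.7, -0.1], [0.4, -0.0]]
```

```bash
cat > tool.py <<'E'
from h import *
from scipy.spatial.transform import Rotation as R
G=np.array([563.,-81.,74.]); yaw=0.1815
ux=np.array([np.cos(yaw),np.sin(yaw),0]); uy=np.array([-np.sin(yaw),np.cos(yaw),0])
def st():
    s=get_state(); q=s["eef_rot"]; A=R.from_quat(np.r_[q[1:],q[0]]).as_matrix()
    d=s["ee_pos"]-G
    print("t",s["clock"],"ee",s["ee_pos"].round(1),"unit u,v,z",(d@ux).round(1),(d@uy).round(1),s["ee_pos"][2].round(1),"toolx yaw",np.degrees(np.arctan2(A[1,0],A[0,0])).round(2),"tilt",np.degrees(np.arccos(-A[2,2])).round(2),"F",s["wrist_force"].round(1),"Funit",(s["wrist_force"]@ux).round(1),"w",s["width"].round(1))
    return s,A
def to(u,v,z):
    s,A=st(); t=G+u*ux+v*uy; t[2]=z
    print("tool delta",(A.T@(t-s["ee_pos"])).round(1))
E
python3 - <<'E'
from tool import *
def back(n,px,z):
    m=camera_model(n); r=m["R"].T@np.linalg.inv(m["intrinsics"])@np.array([*px,1]); c=-m["R"].T@m["t"]
    return c+r*(z-c[2])/r[2]
T=lambda u,v:(u/4.7+265-.4,v/4.7+140-.4)
a=back("top",T(713,103),160);print("can",a,(a-G)@ux,(a-G)@uy)
a=back("side",(353,124),160);print("can",a,(a-G)@ux,(a-G)@uy)
to(-80,0,222)
E
```

```text
can [ 630.4790343  -228.92844954  160.        ] 39.66878144137656 -157.67889532811347
can [ 621.2533423  -208.82315701  160.        ] 34.22373886339795 -136.23856669824573Traceback (most recent call last):
  File "<stdin>", line 8, in <module>
  File "tool.py", line 11, in to
    s,A=st(); t=G+u*ux+v*uy; t[2]=z
        ~~^^
  File "tool.py", line 8, in st
    print("t",s["clock"],"ee",s["ee_pos"].round(1),"unit u,v,z",(d@ux).round(1),(d@uy).round(1),s["ee_pos"][2].round(1),"toolx yaw",np.degrees(np.arctan2(A[1,0],A[0,0])).round(2),"tilt",np.degrees(np.arccos(-A[2,2])).round(2),"F",s["wrist_force"].round(1),"Funit",(s["wrist_force"]@ux).round(1),"w",s["width"].round(1))
                                                                                                                                                                                                                                                                                                           ^^^^^^^^^^^^^^^^
AttributeError: 'float' object has no attribute 'round'
```

```bash
sed -i 's/(s\["wrist_force"\]@ux).round(1),"w",s\["width"\].round(1)/round(float(s["wrist_force"]@ux),1),"w",round(s["width"],1)/' tool.py; python3 - <<'E'
from tool import *
to(-80,0,222)
E
```

```text
t 0.1 ee [ 226.7 -635.2  221.8] unit u,v,z -430.8 -484.4 221.8 toolx yaw 19.64 tilt 0.09 F [-0.1 -0.  -1. ] Funit -0.1 w 88.0
tool delta [ 4.241e+02 -4.218e+02  4.000e-01]
```

```bash
python3 -m handwheel '[[255,0.01,-0.01,0,0],[255,0.025,-0.025,0,0],[255,0.03,-0.03,0,0],[255,0.03,-0.03,0,0],[255,0.03,-0.03,0,0],[255,0.03,-0.03,0,0],[255,0.03,-0.03,0,0],[255,0.03,-0.03,0,0],[255,0.03,-0.03,0,0],[255,0.03,-0.03,0,0]]' 20; python3 -c "
from tool import *
to(-80,0,222)"
```

```text
clock: 1.1
ee_pos: [393.6, -281.6, 222.7]
eef_rot: [0.0, 0.985, 0.171, -0.0]
wrist_force: [0.2, -0.1, -0.0]
width: 11.1
t 1.1 ee [ 393.6 -281.6  222.7] unit u,v,z -202.8 -166.7 222.7 toolx yaw 19.68 tilt 0.01 F [ 0.2 -0.1 -0. ] Funit 0.1 w 11.1
tool delta [ 148.1 -144.7    0.6]
```

```bash
python3 -m handwheel '[[255,0.03,-0.03,0,0],[255,0.03,-0.03,0,0],[255,0.03,-0.03,0,0],[255,0.03,-0.03,0,0],[255,0.02,-0.02,0,0],[255,0.008,-0.005,0,0],[255,0,0,0,4.6],[255,0,0,0,4.7],[255,0,0,0,0]]'; python3 -c "
from tool import *
to(-80,0,120)
import cv2
for n in('top','side'): cv2.imwrite(f'pics/{n}1.png',camera(n))
"
```

```text
clock: 2.0
ee_pos: [483.4, -98.7, 222.4]
eef_rot: [0.0, 0.996, 0.089, -0.0]
wrist_force: [-0.6, 0.4, 0.5]
width: 0.5
t 2.0 ee [483.4 -98.7 222.4] unit u,v,z -81.5 -3.1 222.4 toolx yaw 10.25 tilt 0.05 F [-0.6  0.4  0.5] Funit -0.5 w 0.5
tool delta [  1.6  -3.1 102.4]
```

```bash
python3 -m handwheel '[[255,0.0,-0.003,0.01,0],[255,0,0,0.025,0],[255,0,0,0.03,0],[255,0,0,0.03,0],[255,0,0,0.025,0],[255,0,0,0.01,0],[255,0,0,0,0],[255,0,0,0,0]]'; python3 -c "
from tool import *
to(-80,0,92)
import cv2
T=camera('top');S=camera('side')
cv2.imwrite('pics/top2.png',cv2.resize(T[140:250,265:435],None,fx=4.7,fy=4.7,interpolation=2))
cv2.imwrite('pics/side2.png',cv2.resize(S[110:260,250:400],None,fx=4,fy=4,interpolation=2))
"
```

```text
clock: 2.9
ee_pos: [484.1, -95.0, 93.3]
eef_rot: [0.0, 0.996, 0.09, 0.0]
wrist_force: [-0.8, -0.5, 0.1]
width: 0.4
t 2.9 ee [484.1 -95.   93.3] unit u,v,z -80.2 0.4 93.3 toolx yaw 10.36 tilt 0.05 F [-0.8 -0.5  0.1] Funit -0.9 w 0.4
tool delta [0.2 0.4 1.3]
```

View pics/top2.png

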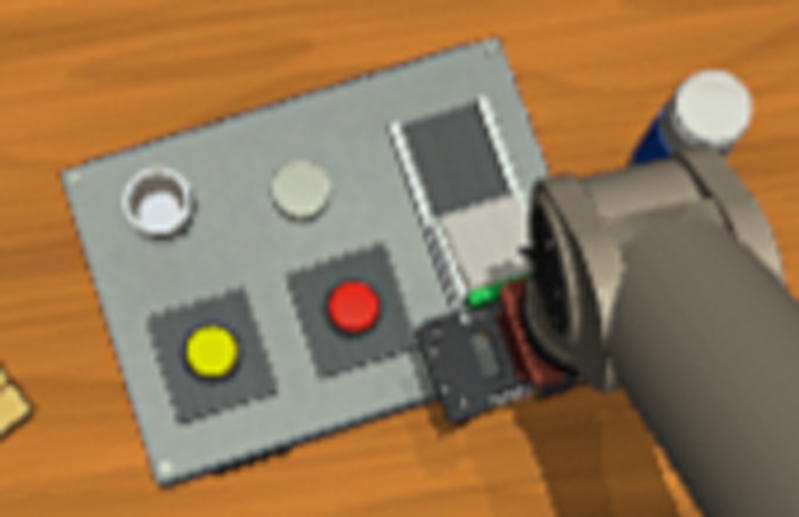

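View pics/side2.png

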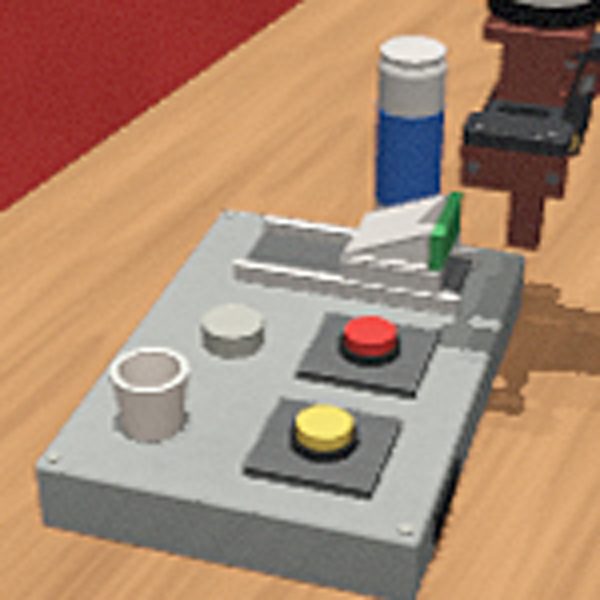

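```bash
python3 -c "
from tool import *
s,A=st()
for d in ((0,0,0),(10,13,0),(10,-13,0),(-10,13,0),(-10,-13,0)):
  p=proj('side',s['ee_pos']+A@np.array(d,float))[0]; print(d,((p+.4-[250,110])*4).round())
"; python3 -c "
import cv2
a=cv2.imread('pics/side2.png')[160:340,380:580];cv2.imwrite('pics/side2c.png',cv2.resize(a,None,fx=3,fy=3))"
```

```text
t 3.0 ee [484.6 -95.2  93.8] unit u,v,z -79.7 0.2 93.8 toolx yaw 10.34 tilt 0.13 F [-0.5  0.  -0. ] Funit -0.5 w 0.4
(0, 0, 0) [523. 242.]
(10, 13, 0) [512. 231.]
(10, -13, 0) [505. 248.]
(-10, 13, 0) [541. 235.]
(-10, -13, 0) [534. 253.]
```

View pics/side2c.png

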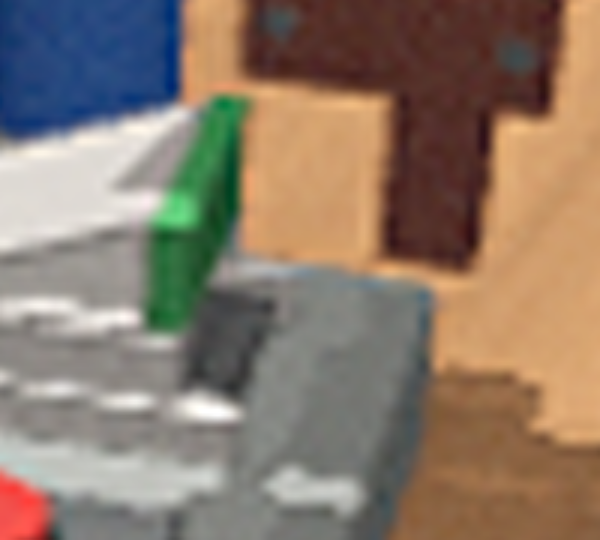

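```bash
python3 -m handwheel '[[255,0.01,0,0.002,0],[255,0.01,0,0,0],[255,0.006,0,0,0],[255,0.006,0,0,0],[255,0.006,0,0,0],[255,0.006,0,0,0],[255,0.006,0,0,0],[255,0.006,0,0,0],[255,0.006,0,0,0],[255,0.006,0,0,0]]'; python3 -c "
from tool import *
st()
import cv2
S=camera('side')
cv2.imwrite('pics/side3.png',cv2.resize(S[110:260,250:400],None,fx=4,fy=4,interpolation=2))
"
```

```text
clock: 4.0
ee_pos: [550.6, -82.8, 90.5]
eef_rot: [-0.0, 0.996, 0.09, -0.0]
wrist_force: [-2.1, -0.1, 0.7]
width: 0.6
t 4.0 ee [550.6 -82.8  90.5] unit u,v,z -12.5 0.4 90.5 toolx yaw 10.34 tilt 0.04 F [-2.1 -0.1  0.7] Funit -2.1 w 0.6
```

View pics/side3.png

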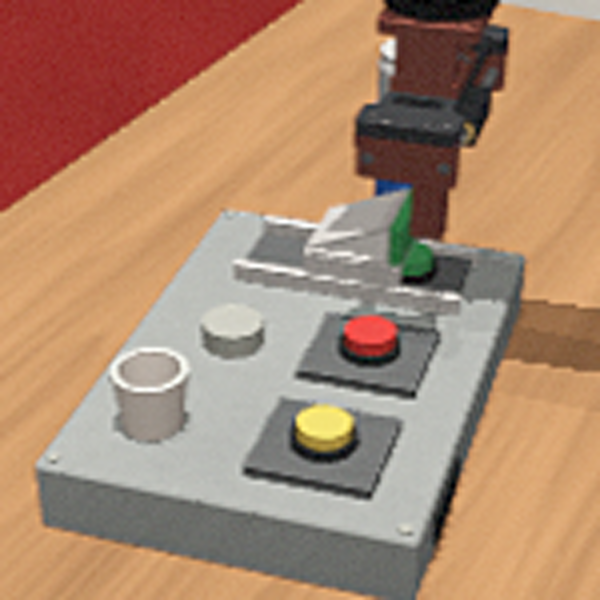

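```bash
python3 -m handwheel '[[255,0.005,0,0,0],[255,0.005,0,0,0],[255,0.005,0,0,0],[255,0.005,0,0,0],[255,0.005,0,0,0],[255,0.005,0,0,0],[255,0.005,0,0,0],[255,0.003,0,0,0],[255,0.002,0,0,0]]'; python3 -c "
from tool import *
st()"; python3 -m handwheel '[[255,0.002,0,0,0],[255,0.001,0,0,0]]'
```

```text
clock: 4.95
ee_pos: [590.1, -75.6, 90.6]
eef_rot: [0.0, 0.996, 0.09, 0.0]
wrist_force: [-2.3, -0.8, -2.0]
width: 0.9
t 4.95 ee [590.1 -75.6  90.6] unit u,v,z 27.7 0.4 90.6 toolx yaw 10.34 tilt 0.0 F [-2.3 -0.8 -2. ] Funit -2.4 w 0.9
clock: 5.15
ee_pos: [592.9, -75.1, 90.6]
eef_rot: [0.0, 0.996, 0.09, 0.0]
wrist_force: [-2.4, -1.2, -1.6]
width: 0.5
```

```bash
for i in 1 2; do python3 -m handwheel '[[255,0.001,0,0,0],[255,0.001,0,0,0]]' | egrep 'pos|force'; done; python3 -c "
from tool import *
st()"
```

```text
ee_pos: [594.7, -74.8, 90.6]
wrist_force: [-2.7, -0.0, -2.2]
ee_pos: [596.3, -74.6, 90.6]
wrist_force: [-5.9, -1.6, 1.3]
t 5.55 ee [596.3 -74.6  90.6] unit u,v,z 33.9 0.3 90.6 toolx yaw 10.33 tilt 0.06 F [-5.9 -1.6  1.3] Funit -6.1 w 0.8
```

```bash
python3 -m handwheel '[[255,0.001,0,0,0],[255,0,0,0,0]]' | egrep 'pos|force'; python3 -c "
from tool import *
st()"
```

```text
ee_pos: [596.3, -74.5, 90.6]
wrist_force: [-6.5, -1.0, 2.8]
t 5.75 ee [596.3 -74.5  90.6] unit u,v,z 33.9 0.4 90.6 toolx yaw 10.33 tilt 0.18 F [-6.5 -1.   2.8] Funit -6.6 w 0.7
```

```bash
python3 -m handwheel '[[255,-0.006,0,0,0],[255,-0.01,0,0,0],[255,-0.01,0,-0.02,0],[255,-0.02,0,-0.03,0],[255,-0.03,0,0,0],[255,-0.03,0,0,0],[255,-0.03,0,0,0],[255,0,0,0,0]]'; python3 -c "
from tool import *
st()
import cv2
T=camera('top');S=camera('side')
cv2.imwrite('pics/top4.png',cv2.resize(T[140:250,265:435],None,fx=4.7,fy=4.7,interpolation=2))
cv2.imwrite('pics/side4.png',cv2.resize(S[130:210,290:390],None,fx=7,fy=7,interpolation=2))
"
```

```text
clock: 6.55
ee_pos: [460.1, -99.8, 140.7]
eef_rot: [0.001, 0.996, 0.089, -0.001]
wrist_force: [0.5, 0.8, 0.2]
width: 0.5
t 6.55 ee [460.1 -99.8 140.7] unit u,v,z -104.6 0.1 140.7 toolx yaw 10.23 tilt 0.11 F [0.5 0.8 0.2] Funit 0.7 w 0.5
```

View pics/top4.png

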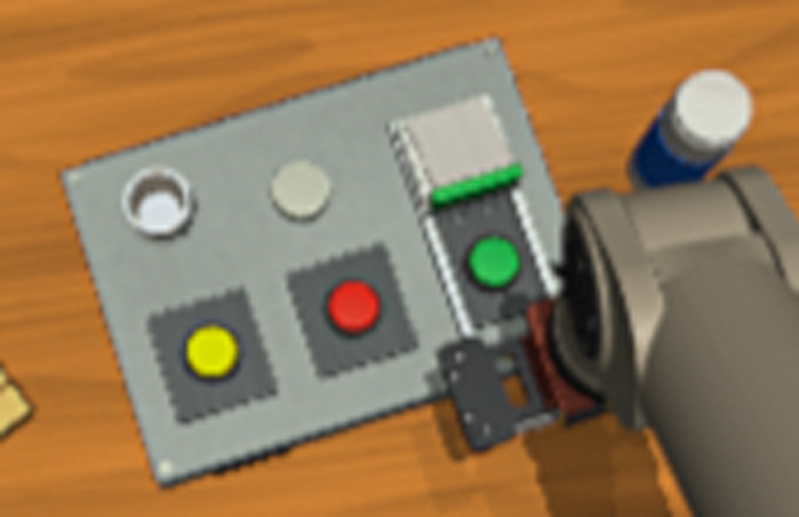

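View pics/side4.png

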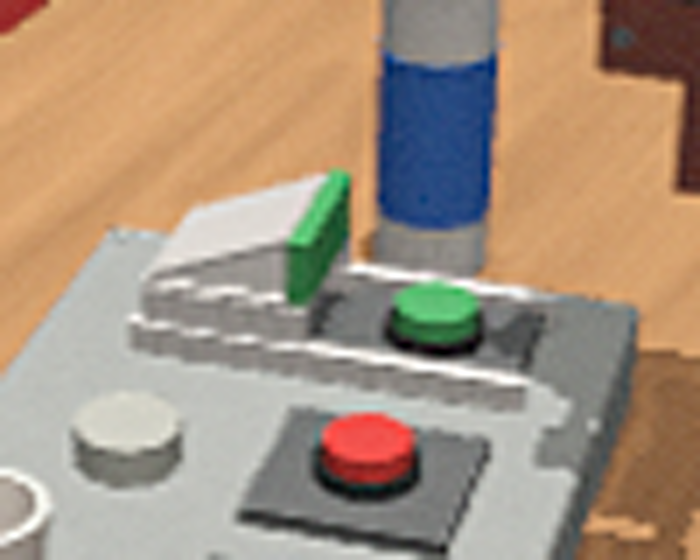

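```bash
python3 - <<'E'
from tool import *
def back(n,px,z):
    m=camera_model(n); r=m["R"].T@np.linalg.inv(m["intrinsics"])@np.array([*px,1]); c=-m["R"].T@m["t"]
    return c+r*(z-c[2])/r[2]
for n,p in(("top",(494/4.7+264.6,261/4.7+139.6)),("side",(437/7+289.6,302/7+129.6)),("side+tipcorr",(437/7+289.6-.7,302/7+129.6+1))):
    a=back(n[:4].strip('+'),p,74);print(n,a,(a-G)@ux,(a-G)@uy)
to(-1,1,95)
E
```

```text
top [561.07823656 -80.6284792   74.        ] -1.823135217417702 0.7123063917040038
side [561.19427884 -76.71507563  74.        ] -1.0026095963128214 4.540482322120552
side+tipcorr [560.64615363 -70.69763394  74.        ] -0.45555219479824294 10.558021190656687
t 6.65 ee [464.2 -98.9 141.3] unit u,v,z -100.4 0.3 141.3 toolx yaw 10.31 tilt 0.13 F [ 0.4 -0.4  0.2] Funit 0.3 w 0.2
tool delta [99.3 -0.9 46.5]
```

```bash
python3 -m handwheel '[[255,0.01,-0.003,0,0],[255,0.02,0,0,0],[255,0.025,0,0,0],[255,0.025,0,0,0],[255,0.015,0,0.005,0],[255,0.004,0,0.015,0],[255,0,0,0.02,0],[255,0,0,0.012,0],[255,0,0,0,0],[255,0,0,0,0]]'; python3 -c "
from tool import *
to(-1,3,85)
import cv2
T=camera('top');S=camera('side')
cv2.imwrite('pics/top5.png',cv2.resize(T[140:250,265:435],None,fx=4.7,fy=4.7,interpolation=2))
cv2.imwrite('pics/side5.png',cv2.resize(S[130:210,290:390],None,fx=7,fy=7,interpolation=2))
"
```

```text
clock: 7.65
ee_pos: [560.3, -78.0, 88.4]
eef_rot: [-0.0, 0.996, 0.09, -0.0]
wrist_force: [-0.7, 1.1, -0.2]
width: 0.5
t 7.65 ee [560.3 -78.   88.4] unit u,v,z -2.1 3.4 88.4 toolx yaw 10.33 tilt 0.05 F [-0.7  1.1 -0.2] Funit -0.5 w 0.5
tool delta [1.1 0.4 3.4]
```

View pics/top5.png

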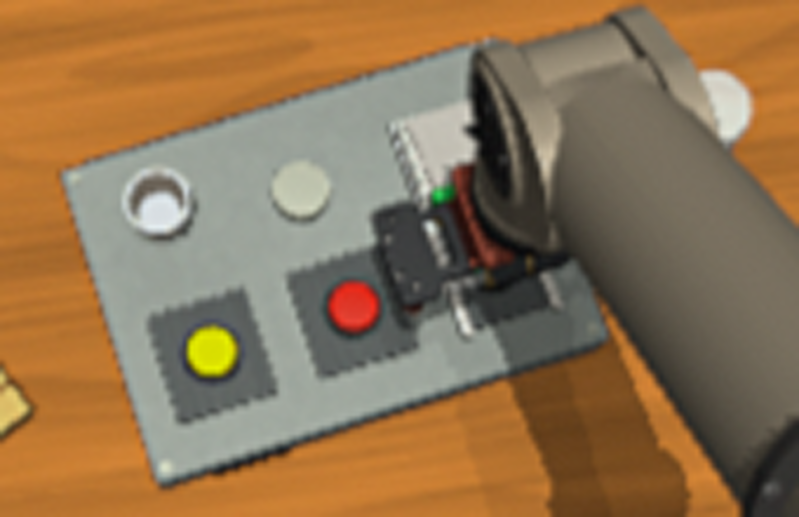

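View pics/side5.png

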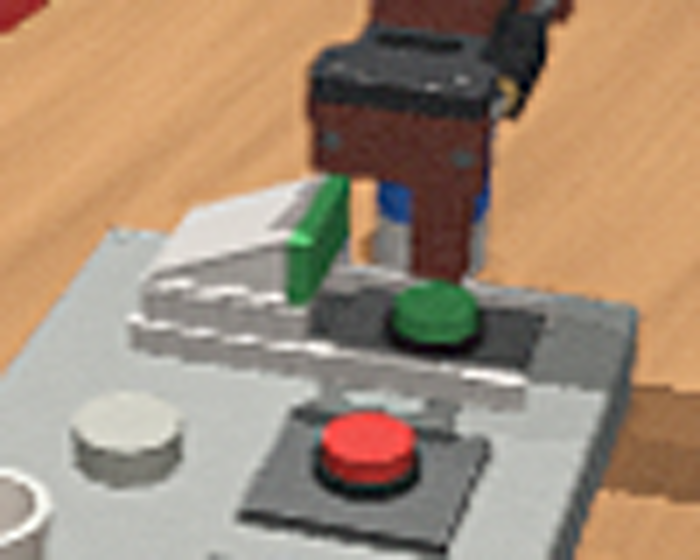

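```bash
python3 -m handwheel '[[255,0.001,-0.003,0.005,0],[255,0,0,0.005,0],[255,0,0,0.003,0],[255,0,0,0.002,0],[255,0,0,0.002,0],[255,0,0,0.001,0],[255,0,0,0.001,0],[255,0,0,0.001,0]]'; python3 -c "
from tool import *
st()"
```

```text
clock: 8.55
ee_pos: [561.0, -74.7, 68.7]
eef_rot: [-0.0, 0.996, 0.09, -0.0]
wrist_force: [-1.8, 0.2, 4.0]
width: 0.5
t 8.55 ee [561.  -74.7  68.7] unit u,v,z -0.8 6.5 68.7 toolx yaw 10.34 tilt 0.02 F [-1.8  0.2  4. ] Funit -1.7 w 0.5
```

```bash
for i in 1 2 ; do python3 -m handwheel '[[255,0,0,0.001,0],[255,0,0,0.001,0]]'| egrep 'pos|force'; done; python3 -m handwheel '[[255,0,0,0.0005,0],[255,0,0,0,0]]'| egrep 'pos|force'
```

```text
ee_pos: [561.1, -74.7, 66.7]
wrist_force: [-2.6, 0.5, 5.5]
ee_pos: [561.2, -74.7, 66.0]
wrist_force: [-9.6, 1.4, 25.7]
ee_pos: [561.2, -74.7, 66.1]
wrist_force: [-9.0, 1.8, 23.7]
```

```bash
python3 -m handwheel '[[255,0,0,-0.002,0],[255,0,0,-0.004,0],[255,0,0,-0.005,0],[255,0,0,-0.01,0],[255,0,0,-0.02,0],[255,0,0,-0.03,0],[255,0,0,-0.03,0],[255,-0.02,0,-0.02,0],[255,-0.03,0,-0.01,0],[255,-0.03,0,0,0]]'; python3 -m handwheel '[[255,-0.02,0.02,0,0],[255,-0.02,0.03,0,0],[255,-0.02,0.03,0,0],[255,-0.02,0.03,0,0],[255,-0.01,0.03,0,0],[255,0,0.03,0,0],[255,0,0.03,0,0],[255,0,0.02,0,0],[255,0,0,0,0],[255,0,0,0,0]]';python3 -c "
from tool import *
st()
import cv2
T=camera('top');S=camera('side')
cv2.imwrite('pics/top6.png',cv2.resize(T[140:250,265:435],None,fx=4.7,fy=4.7,interpolation=2))
cv2.imwrite('pics/side6.png',S)
cv2.imwrite('pics/side6c.png',cv2.resize(S[130:210,290:390],None,fx=7,fy=7,interpolation=2))
"
```

```text
clock: 10.15
ee_pos: [483.3, -89.5, 197.3]
eef_rot: [0.001, 0.996, 0.09, 0.002]
wrist_force: [-0.7, -0.4, -0.0]
width: 0.2
clock: 11.15
ee_pos: [433.4, -321.5, 195.2]
eef_rot: [-0.0, 0.996, 0.09, 0.0]
wrist_force: [0.7, 0.2, 0.1]
width: 0.7
t 11.15 ee [ 433.4 -321.5  195.2] unit u,v,z -170.8 -213.2 195.2 toolx yaw 10.31 tilt 0.02 F [0.7 0.2 0.1] Funit 0.7 w 0.7
```

View pics/top6.png

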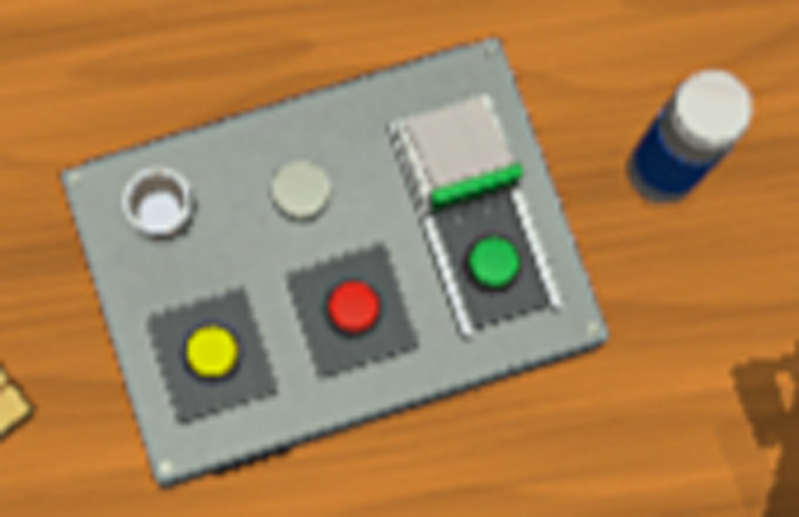

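View pics/side6c.png

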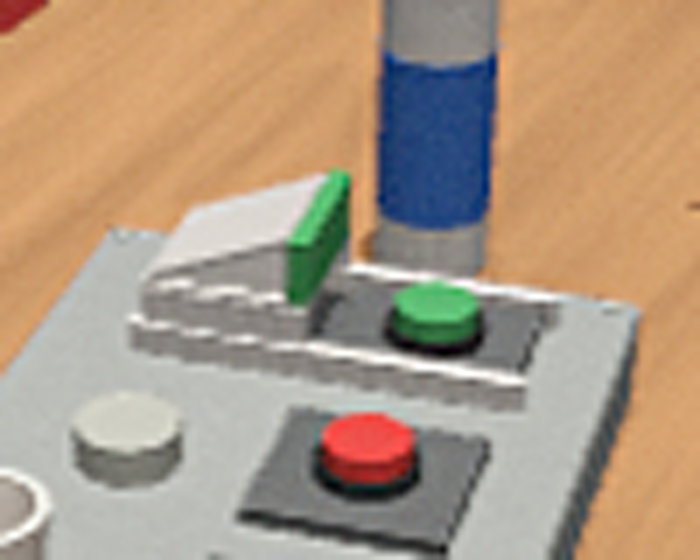

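View pics/side6.png

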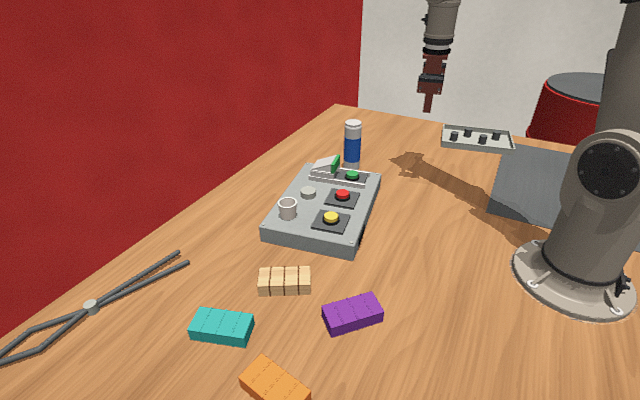

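Cover is open (its ridge is at about (476,185) in the top crop). The green button is back up at (437,302) in the side crop. Everything else is where it was, and the arm is clear.

```bash
python3 -c "
from station import *
print(sign_off())"
```

```text
the job is handed in; nothing more can be done
None
```

The furnace start is done and handed in at about 11.3 s of the 51 s allowed.

- **Cover:** I pushed it by its green ridge with the shut fingertips at about 2 N. It stalled at the end stop at 6.6 N, within about 1 mm of where the camera fit predicted. It stayed open.
- **Green button:** I pressed it until it stopped at tip height 66.0 mm, the expected 8 mm of travel, then released it. The force rose to about 26 N against the bottom stop, more than the 5 N the spring needs but well under the limits.
- **Last check:** The final pictures show the cover open and the green button up. The red and yellow buttons and the crucible, steel block, spray can and wooden block all look unmoved. The arm is clear, with under 1 N at the wrist.

**Disagreement:** The two cameras differed by about 4 to 5 mm on the button's sideways position, and by up to about 10 mm after a rough correction from the fingertip. I settled it by checking the fingers against the button in the side view before pressing.

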